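# Lock the reagent box

## Robot

A 7-joint arm with a two-finger parallel gripper is mounted at the origin on the work surface. World frame = base frame: x ahead of the robot, y to its left, z up, the work surface at z = 0. Lengths are in m, angles in rad, forces in N, time in s.
With the tool pointing down it reaches from about 0.4 to 0.925 m from the base axis. Payload 5.6 kg.
Tool frame: the origin (TCP) lies midway between the tips of the shut fingers; the grasp point (between the pads) lies 19 mm behind it; z points along the fingers, y is the direction in which the jaws open and shut (so a half turn about z gives the same grasp; the last joint's range is limited). The gripper opens to 85 mm and grips with 20 to 120 N. Pads are 22 mm wide; open, the fingers measure 114 mm over their backs; the gripper's body (76 mm by 85 mm) begins 54 mm behind the grasp point. The pads swing forward as they close: fully open they stand 13 mm farther back than shut.
Start: joints at [1.126, 0.468, -0.012, 1.603, 0.006, 1.071, -0.056], TCP at [0.254, -0.598, 0.231] pointing down, gripper open.
Joint ranges: [-2.53, 2.53], [-0.31, 2.02], [-1.57, 1.55], [0.28, 2.44], [-1.29, 4.43], [0.15, 1.84], [-2.92, 2.92]. Speed limits (rad/s): [2.57, 2.57, 3.14, 3.14, 3.14, 3.14, 3.14].

## Interface

Orientations are given as a unit quaternion [x, y, z, w].
In Python, from bench import env gives the robot as it stands.
- The arm moves only by the tool jog_arm, never from a script. Its argument "rows" is one flat list of numbers, 5 for each row, row after row: the closure, from 0 (fully open) to 1 (shut), then the shift along the tool's x, y, z in m, then the turn about the tool's z in degrees. In form: [grip, x, y, z, twist, grip, x, y, z, twist, ...]. A call has 1 to 8 rows; each row shifts and turns the pose as measured when the row begins, along the tool's axes as they then stand; what a row does not reach is not made up. A row lasts 1/10 s, in which the tool goes at most 50 mm and 8.59 degrees, less where a joint would pass 70% of its speed; a pose out of reach is approached as far as the arm can. A call is refused whole if a number of a shift passes 0.05 or a number of a turn 8.59, either way. A call with a gripper value outside its range is refused whole. The fingers move at their own pace and stop on an object; "newtons" is the grip in N (left out, the last holds). Time passes only in rows, so rows that do not move let the fingers close. It gives the time, the measured TCP pose, the force and the opening at its end, in the units of the state.
- env.get_obs(): the state, without advancing time (a new reading comes with each control period).
- env.read_camera(name): name is "scene" or "top" or "wrist"; returns a dict with "pixels" (400x640x3 uint8, red, green, blue), "vertical_fov" (degrees; the focal length in pixels is half the picture's height over the tangent of half this angle, whatever the lens; pixels are square), "cx", "cy" (the principal point, pixels), "R" (3x3) and "t" (3): a world point X has camera coordinates R X + t. Camera axes: x right, y down, z forward; pixel columns grow to the right and rows downward; lengths in m; the calibration is good to about 2 mm. The wrist camera is an equidistant fisheye: a pixel r from the principal point sees the ray r / f radians off the axis. A picture is of the moment at which its call begins. There is no depth.
- env.finish_job(): hands the job in, once; it reports no verdict.
The state is a dict: "time_s": time; "joints": joint angles; "qvel": joint speeds; "tau": joint torques, N m; "tcp_pos": TCP position; "tool_rot": TCP orientation; "wrist_force": force on the tool from outside, world axes, zero at the start; "torque": the same for the moment, N m; "opening": opening from 0.0 (shut) to 1.0 (fully open).
Only numpy, scipy, OpenCV 4.12 (cv2) and the standard library are available. Lean on these libraries where they do the work, as an engineer would, in place of code of your own. Each camera call takes 0.05 s, during which the arm holds its last target. There are 200 camera calls.

## Task

The reagent box on the bench is shut but not locked: fold the hasp flap on the front edge of its lid down over the padlock, swing the padlock's shackle round so that its free leg stands over the flap's eye, and press the shackle down through the eye into the padlock until the catch inside clicks and the shackle stays down by itself. Press it as with a firm thumb, never by force, and do not disturb the bottle, the beaker and the jar.

Things in the scene. Friction and masses are not known exactly. Their poses are not given: they have to be found in the camera images.
- box: the grey steel reagent box with the padlock and the hasp, standing fixed on the bench: 200 mm deep (its x), 300 wide (its y), lid top flat, 104 high. Origin: centre of its underside; its z is up; its -x side is the front, which carries the padlock and faces the robot, turned by up to 0.6 rad. The lid is shut and stays shut
- lock: brass padlock body in a steel bracket on the middle of the box's front, fixed: 28 mm thick (x), 50 wide (y), 42 high, axes as the box's. Origin: centre of its underside, 122 mm in front of the box's centre, 56 over the bench; top face 98 over the bench. In the top face the shackle's heel leg stands at y = +16 mm, the toe hole is at y = -16. More than 16 N from the shackle breaks the works inside
- toe_hole (a point): centre of the mouth of the toe hole (10.5 mm wide) in the padlock's top face
- shackle: the shackle: a steel U of 8 mm round bar, legs 32 mm apart on their axes, tapered toe with a notch above its end. Origin on the heel's axis, level with the padlock's top face while raised; z is up, -y points from heel to toe. Raised (as it starts) the top of the bow is 148.5 mm, the toe's end 103 mm over the bench
- crest (a point): top of the outside of the bow, midway between the legs: the place to press. With the toe off the openings the shackle is blocked after 2 mm (on the flap) or 5 mm (on the padlock); it goes in only when the swing is within about 0.07 rad of 0
- toe_tip (a point): the lower end of the toe (free leg)
- shackle_swing (a joint): turn of the shackle about its heel, rad: 0 = toe over its hole, positive = toe swung out away from the box (clockwise seen from above; at 1.57 it points straight away from the front). Starts between 1.3 and 2.1; light friction holds it where it is left (about 0.7 N at the toe moves it), no stop at 0: it can go on to -0.3
- shackle_drop (a joint): how far the shackle is pressed down, m; 0 = raised. A spring (2.4 to 4 N) raises it again unless the pawl has caught. In the hole the toe meets the pawl at 7 to 17 mm, needs 6 to 11 N to push past it and clicks at 15.5 to 25.5 mm: this differs from lock to lock and cannot be seen. Hard stop 1.6 mm beyond the click. Once caught it rises only to the click depth and stays
- hasp: the hasp flap: flat steel 44 mm long, 28 wide, 2.5 thick, rolled free edge, 13 mm eye centred 19 mm from the hinge. Hinge along the box's y, 103 mm in front of the box's centre and 101 over the bench. Origin: on the hinge, mid width, at the box's y = -16 mm. Folded down it lies flat just over the padlock, pointing away from the box, eye over the toe hole, upper face 101 over the bench
- hasp_end (a point): middle of the flap's free edge, 44 mm from the hinge
- hasp_fold (a joint): angle of the flap, rad: 0 = folded down flat, 1.57 = standing upright, more = leaning back over the lid. Starts between 1.1 and 1.9; friction holds it where it is left (about 1 N at its free edge moves it). The raised shackle's toe passes 2 mm over the flap only when the flap is quite flat
- reagent_bottle: white plastic bottle, 48 mm across, 85 high, standing on the bench before the box, left of the padlock as seen from the robot (the box's +y); origin: centre of its underside. Leave alone
- beaker: glass beaker, 62 mm across, 76 high, standing on the bench before the box on the other side of the padlock; origin: centre of its underside. Leave alone
- sample_jar: small amber jar, 36 mm across, 50 high, standing on the lid; origin: centre of its underside. Leave alone

How it is judged:
On the way, in this order (a step that is already met when the one before it is completed fails the run):
1. the hasp flap is folded down over the padlock while the shackle is still raised (value of joint hasp_fold below 0.1 rad and value of joint shackle_drop below 0.004 m), for 0.2 s.
2. the shackle is swung round, its toe over the eye, the flap still down (value of joint shackle_swing between -0.2 and 0.2 rad and value of joint hasp_fold below 0.1 rad), for 0.1 s.
At the end, for the whole second after the job is handed in: The shackle stays down by itself, at least 13.5 mm below its raised position (held by the pawl, at rest), its toe through the eye and in its hole (swing within 0.12 rad of 0), the flap folded down within 0.12 rad; bottle, beaker and jar within 30 mm of where they stood (value of joint shackle_drop above 0.0135 m and value of joint shackle_swing between -0.12 and 0.12 rad and value of joint hasp_fold below 0.12 rad and velocity of joint shackle_drop below 0.005 m/s and distance of each of reagent_bottle, beaker, sample_jar from where it was at the start of the episode below 0.03 m); the robot touches nothing.
It fails at once if the padlock is forced: the shackle loads it with more than 16 N (contact force between shackle and lock above 16 N).
It fails at once if the shackle is forced against the flap with more than 16 N (contact force between shackle and hasp above 16 N).
It fails at once if the reagent bottle is knocked: moved over 30 mm (distance of reagent_bottle from where it was at the start of the episode above 0.03 m).
It fails at once if the beaker is knocked: moved over 30 mm (distance of beaker from where it was at the start of the episode above 0.03 m).
It fails at once if the sample jar is knocked: moved over 30 mm (distance of sample_jar from where it was at the start of the episode above 0.03 m).
It also fails if it takes over 61 s, if anything falls off the work surface, if the arm or the gripper's body presses on something with over 40 N, if the wrist force passes 120 N, or if a joint passes its speed limit or range.

## Working session

There is one attempt and no reset: what is moved stays moved. The work goes in short steps, Python scripts to look and compute and a tool call to move; the robot and the scene stay as the last step left them, time stands still between calls to the robot, and variables do not carry over. Pictures are saved under pics/ and viewed, about 8 in all and at most 12, crops included, and the job is handed in when it is done.

Besides the shell and the picture viewer there is one more tool, called after ">>>" as name(argument=value, ...) on one line, values as JSON. jog_arm: Moves the arm, as the interface text tells. Its arguments: {"type":"object","properties":{"rows":{"type":"array"},"newtons":{"type":"number"}},"required":["rows"]}

```bash
ls; mkdir -p pics; python3 - <<'E'
from bench import env
import cv2, numpy as np
o=env.get_obs(); print(o)
ims=[]
for n in ["scene","top"]:
    c=env.read_camera(n); print(n,c["vertical_fov"],c["cx"],c["cy"],c["R"],c["t"])
    np.savez(f"{n}0.npz",**c)
    cv2.imwrite(f"pics/{n}0.png",c["pixels"][:,:,::-1])
E
```

```text
pics
{'time_s': 0.0, 'joints': array([ 1.12601859,  0.46840896, -0.01157717,  1.60362144,  0.00599765,
        1.07139825, -0.05627458]), 'qvel': array([-9.69660453e-05, -2.10671472e-03, -2.90243885e-04,  2.28416771e-04,
       -1.73399695e-03, -4.26647740e-04,  8.68666602e-04]), 'tau': array([ 3.38530062e-04, -5.32379651e+01,  2.16548983e-02, -2.51303995e+01,
        1.14579831e-02,  7.80251372e-03, -1.73462712e-05]), 'tcp_pos': array([ 0.2538908 , -0.5977583 ,  0.23031859]), 'tool_rot': array([ 9.79895446e-01,  1.99509657e-01, -2.45200339e-04, -8.66907613e-04]), 'wrist_force': array([ 0.66334051,  0.85140494, -0.51389631]), 'torque': array([-0.00197933,  0.01427748,  0.05056931]), 'opening': 0.9996533951552218}
scene 53.610002051791625 326.2630310891595 203.03799191542734 [[ 0.70382042  0.71037064 -0.00321984]
 [ 0.47087557 -0.46991787 -0.74662802]
 [-0.53189568  0.5239759  -0.66523397]] [-0.42823185 -0.18918529  1.23941442]
top 56.94285741762467 322.88331090837755 202.89642982191467 [[-0.00992246 -0.99980732 -0.01693727]
 [-0.98918009  0.01229354 -0.14619034]
 [ 0.14637039  0.01530344 -0.98911148]] [0.02479329 0.58135803 0.78986863]
```

View pics/scene0.png

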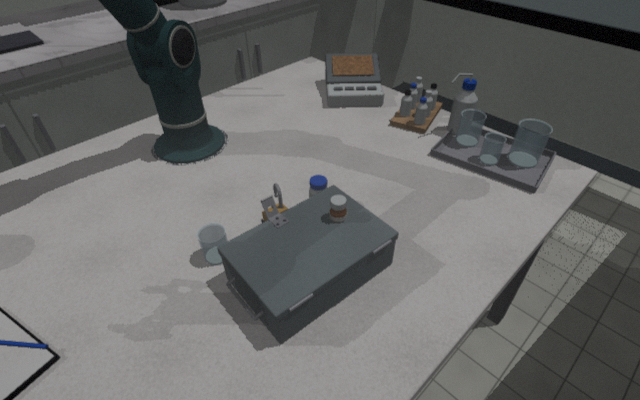

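View pics/top0.png

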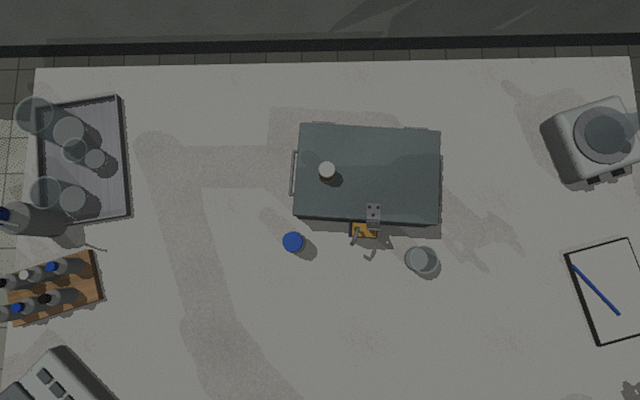

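The scene view shows the box with the padlock at about (272,208). In the top view the lid corners are near (299,122), (441,130), (439,225) and (293,217), the lock is at (364,229), and the hasp stands upright at (373,213).

```bash
cat > h.py <<'E'
import numpy as np, cv2
def f(c): return 200/np.tan(np.radians(float(c["vertical_fov"]))/2)
def ray(c,u,v,fish=False):
    F=f(c); x=(u-c["cx"])/F; y=(v-c["cy"])/F
    if fish:
        r=np.hypot(x,y); d=np.array([x/r*np.sin(r),y/r*np.sin(r),np.cos(r)]) if r>0 else np.array([0,0,1.])
    else: d=np.array([x,y,1.])
    return -c["R"].T@c["t"], c["R"].T@d
def plane(c,u,v,z,fish=False):
    o,d=ray(c,u,v,fish); return o+d*(z-o[2])/d[2]
def proj(c,X,fish=False):
    p=c["R"]@np.asarray(X)+c["t"]; F=f(c)
    if fish:
        th=np.arctan2(np.hypot(p[0],p[1]),p[2]); n=np.hypot(p[0],p[1]); return c["cx"]+F*th*p[0]/n, c["cy"]+F*th*p[1]/n
    return c["cx"]+F*p[0]/p[2], c["cy"]+F*p[1]/p[2]
def tri(c1,p1,c2,p2):
    o1,d1=ray(c1,*p1); o2,d2=ray(c2,*p2)
    s=np.linalg.lstsq(np.c_[d1,-d2],o2-o1,rcond=None)[0]; a,b=o1+d1*s[0],o2+d2*s[1]
    return (a+b)/2, np.linalg.norm(a-b)
E
python3 - <<'E'
from h import *
t=dict(np.load("top0.npz")); s=dict(np.load("scene0.npz"))
q=[(299,122),(441,130),(439,225),(293,217)]
P=np.array([plane(t,*p,.104) for p in q]); print(P.round(4)); print([np.linalg.norm(P[i]-P[(i+1)%4]).round(4) for i in range(4)])
c=P.mean(0); print(c)
for p,z in [((293,242),.085),((422,259),.076),((327,170),.154)]: print(plane(t,*p,z))
a=t["pixels"][190:280,280:450,::-1]; b=s["pixels"][170:270,190:350,::-1]
a=cv2.resize(a,(800,424),interpolation=cv2.INTER_CUBIC); b=cv2.resize(b,(800,500),interpolation=cv2.INTER_CUBIC)
cv2.imwrite("pics/a.png",cv2.convertScaleAbs(a,alpha=1.6)); cv2.imwrite("pics/b.png",cv2.convertScaleAbs(b,alpha=1.6))
E
```

```text
[[ 0.7501  0.0673  0.104 ]
 [ 0.7272 -0.2372  0.104 ]
 [ 0.5235 -0.2216  0.104 ]
 [ 0.5437  0.0799  0.104 ]]
[np.float64(0.3053), np.float64(0.2043), np.float64(0.3021), np.float64(0.2068)]
[ 0.63612826 -0.07790648  0.104     ]
[0.49265105 0.08161587 0.085     ]
[ 0.45442506 -0.19021538  0.076     ]
[0.63088333 0.00777774 0.154     ]
```

View pics/a.png

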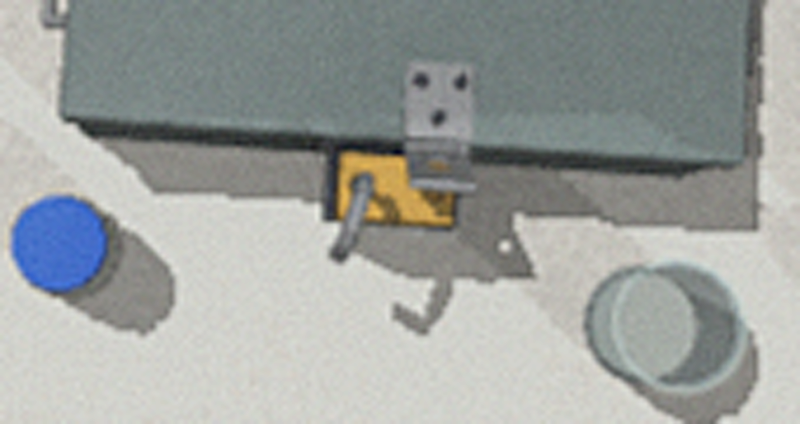

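View pics/b.png

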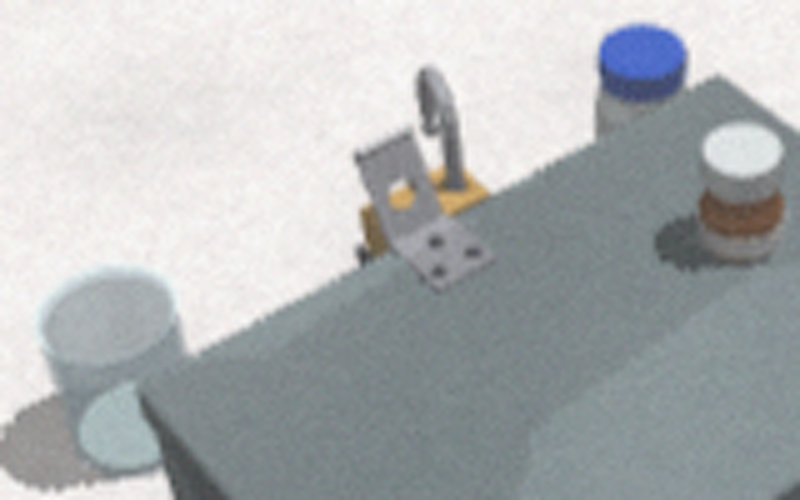

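From the crops I read the following:
- The flap is nearly upright, at about (445,188) in crop a.
- The heel is at (362,183) and the toe at (340,255), so the swing is about 1.9.
- The box measures 0.303 x 0.205 m with a yaw of about -0.07, which fits the given size.

Next I move above the hasp.

>>> jog_arm(rows=[1,0.04,-0.029,0,0,1,0.04,-0.029,0,0,1,0.04,-0.029,0,0,1,0.04,-0.029,0,0,1,0.04,-0.029,0,0,1,0.04,-0.029,0,0,1,0.04,-0.029,0,0,1,0.04,-0.029,0,0], newtons=20)

```text
time_s: 0.9
tcp_pos: [0.4558, -0.2595, 0.226]
tool_rot: [0.982, 0.191, -0.003, -0.001]
wrist_force: [0.6, -0.8, 0.2]
opening: -0.0
```

```bash
python3 - <<'E'
from h import *
t=dict(np.load("top0.npz")); s=dict(np.load("scene0.npz"))
A=lambda x,y:(280+x/4.706,190+y/4.706); B=lambda x,y:(190+x/5,170+y/5)
yaw=-.07;c=np.array([.636,-.078]);R=np.array([[np.cos(yaw),-np.sin(yaw)],[np.sin(yaw),np.cos(yaw)]])
bx=lambda P:((R.T@(P[:2]-c))*1000).round(1)
for n,p in [("brass L-front",(338,217)),("brass R-front",(453,224)),("brass L-back",(343,152))]: 
    P=plane(t,*A(*p),.098);print(n,P.round(4),bx(P))
for n,p in [("plate L",(405,62)),("plate R",(474,64))]:
    P=plane(t,*A(*p),.105);print(n,P.round(4),bx(P))
for n,p,q in [("hasp end L(+y)",(410,186),(410,132)),("hasp end R",(476,188),(357,155)),("bow far",(340,255),(430,70))]:
    P,e=tri(t,A(*p),s,B(*q));print(n,P.round(4),bx(P),e)
E
```

```text
brass L-front [ 0.503 -0.042  0.098] [-135.2   26.6]
brass R-front [ 0.4993 -0.0925  0.098 ] [-135.3  -24. ]
brass L-back [ 0.5317 -0.0448  0.098 ] [-106.3   25.8]
plate L [ 0.5707 -0.0726  0.105 ] [-65.5   0.8]
plate R [ 0.5694 -0.1031  0.105 ] [-64.6 -29.7]
hasp end L(+y) [ 0.5142 -0.0696  0.1335] [-1.22e+02 -1.00e-01] 0.0018885018958170858
hasp end R [ 0.513  -0.0967  0.1366] [-121.4  -27.3] 0.002298177881155485
bow far [ 0.4866 -0.0382  0.1335] [-151.8   29.3] 0.005185755139498288
```

>>> jog_arm(rows=[1,0.04,-0.029,0,0,1,0.04,-0.029,0,0,1,0.04,-0.029,0,0,1,0.039,-0.029,0,0,1,0,0,0,-8.5,1,0,0,0,-8.5,1,0,0,0,-8.5,1,0,0,0,-8.5])

```text
time_s: 1.7
tcp_pos: [0.5624, -0.0757, 0.2232]
tool_rot: [0.88, 0.475, -0.003, -0.005]
wrist_force: [1.2, -0.4, -0.6]
opening: 0.002
```

>>> jog_arm(rows=[1,0,0,0,-8.5,1,0,0,0,-8.5,1,0,0,0,-8.5,1,0,0,0,-4,1,0,0,0,0])

```text
time_s: 2.2
tcp_pos: [0.5607, -0.0754, 0.2209]
tool_rot: [0.727, 0.686, -0.003, -0.007]
wrist_force: [-0.3, -0.8, 0.4]
opening: -0.002
```

```bash
cat >> h.py <<'E'
yaw=-.07;C=np.array([.636,-.0768]);RB=np.array([[np.cos(yaw),-np.sin(yaw)],[np.sin(yaw),np.cos(yaw)]])
bx=lambda P:((RB.T@(np.asarray(P)[:2]-C))*1000).round(1)
def go(env,b,z,phi=1.50):
    from scipy.spatial.transform import Rotation as Ro
    o=env.get_obs(); M=Ro.from_quat(o["tool_rot"]).as_matrix(); p=o["tcp_pos"]
    W=np.r_[C+RB@np.array(b)/1000,z]
    print("box",bx(p),"z",p[2].round(4),"phi",np.arctan2(M[1,0],M[0,0]).round(3),"tilt",M[:,2].round(3),"F",o["wrist_force"].round(2),"t",o["time_s"])
    print("tool shift to",b,z,(M.T@(W-p)).round(4),"twist",np.degrees(np.arctan2(M[1,0],M[0,0])-phi).round(2))
E
python3 - <<'E'
from h import *
from bench import env
go(env,(-75,-20),.120)
c=env.read_camera("wrist"); np.savez("w1.npz",**c)
cv2.imwrite("pics/w1.png",cv2.convertScaleAbs(c["pixels"][:,:,::-1],alpha=1.4))
E
```

```text
box [-75.2  -3.8] z 0.2209 phi 1.513 tilt [-0.014  0.007 -1.   ] F [-0.33 -0.8   0.39] t 2.2
tool shift to (-75, -20) 0.12 [-0.0168  0.0014  0.1008] twist 0.73
```

View pics/w1.png

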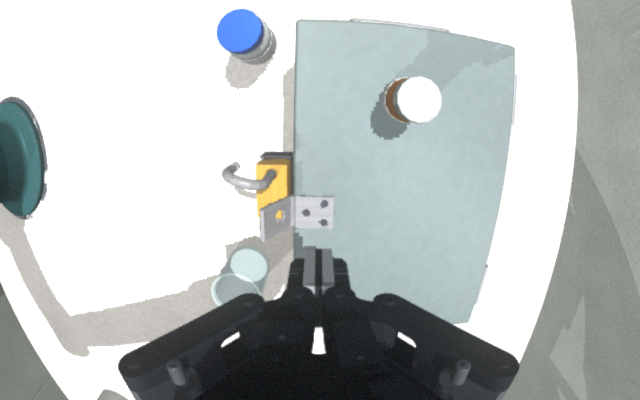

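The wrist view shows the brass top at (258-291,160-212), the heel at about (270,177), the toe at (232,170) and the flap end at about (263,222). The jar and bottle are well clear. I'll start the fold by going down behind the flap.

>>> jog_arm(rows=[1,-0.017,0.001,0.035,0,1,-0.002,0,0.035,0,1,0,0,0.026,0,1,0,0,0,0])

```text
time_s: 2.65
tcp_pos: [0.5605, -0.095, 0.1231]
tool_rot: [0.731, 0.683, -0.002, -0.005]
wrist_force: [0.1, 0.0, 0.9]
opening: 0.002
```

```bash
python3 - <<'E'
from h import *
from bench import env
c=dict(np.load("w1.npz"))
for n,p,z in [("brass FL",(258,163),.098),("heel base",(273,180),.105),("toe",(232,172),.110),("brass FR",(259,213),.098),("jar",(420,100),.154)]: print(n,bx(plane(c,*p,z,True)))
go(env,(-120,-20),.122)
E
```

```text
brass FL [-130.2   25.1]
heel base [-116.    11.5]
toe [-151.1   19.6]
brass FR [-131.3  -21.7]
jar [-7.4 82.3]
box [-74.1 -23.5] z 0.1231 phi 1.503 tilt [-0.011  0.005 -1.   ] F [0.05 0.05 0.91] t 2.65
tool shift to (-120, -20) 0.122 [ 0.0036 -0.0459  0.0016] twist 0.17
```

>>> jog_arm(rows=[1,0.002,-0.015,0,0,1,0,-0.015,0,0,1,0,-0.015,0,0,1,0,-0.01,0,0,1,0,-0.008,0,0,1,0,0,0,0])

```text
time_s: 3.25
tcp_pos: [0.5013, -0.0877, 0.1294]
tool_rot: [0.732, 0.681, 0.001, -0.001]
wrist_force: [0.1, -0.5, 0.3]
opening: -0.001
```

```bash
python3 - <<'E'
from h import *
from bench import env
go(env,(-135,-20),.106)
c=env.read_camera("scene")
im=c["pixels"][170:250,210:310,::-1]
cv2.imwrite("pics/s2.png",cv2.convertScaleAbs(cv2.resize(im,(700,560),interpolation=cv2.INTER_CUBIC),alpha=1.5))
E
```

```text
box [-133.6  -20.3] z 0.1294 phi 1.498 tilt [ 0.     0.004 -1.   ] F [ 0.13 -0.54  0.3 ] t 3.25
tool shift to (-135, -20) 0.106 [ 0.0002 -0.0014  0.0234] twist -0.12
```

View pics/s2.png

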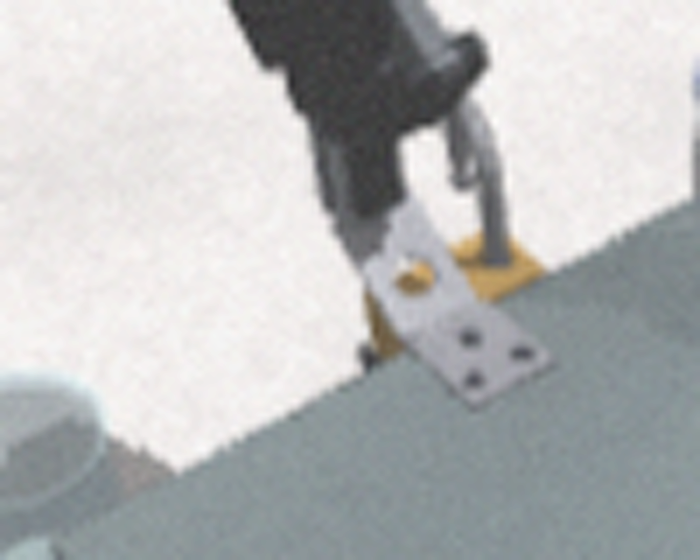

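```bash
python3 - <<'E'
from h import *
s=dict(np.load("scene0.npz"))
for a in (1.4,1.2,1.0,.8,.6,.4):
    q=[proj(s,np.r_[C+RB@np.array([-.103-.044*np.cos(a),y]),.101+.044*np.sin(a)]) for y in (-.002,-.030)]
    print(a,np.round(q,1).tolist())
E
```

```text
1.4 [[274.0, 195.3], [262.8, 201.2]]
1.2 [[271.7, 194.2], [260.6, 200.0]]
1.0 [[269.8, 193.8], [258.7, 199.5]]
0.8 [[268.2, 194.2], [257.2, 199.9]]
0.6 [[267.0, 195.3], [256.1, 200.9]]
0.4 [[266.3, 197.0], [255.4, 202.6]]
```

The flap has followed the finger to about 0.5 rad, with the fingertip on its upper end. Next I press it flat.

>>> jog_arm(rows=[1,0,0.002,0.01,0,1,0,0,0.01,0,1,0,0,0.005,0,1,0,0,0.003,0,1,0,0,0.002,0])

```text
time_s: 3.8
tcp_pos: [0.5062, -0.0881, 0.1002]
tool_rot: [0.733, 0.681, 0.001, -0.0]
wrist_force: [-14.5, 0.3, 44.3]
opening: 0.002
```

```bash
python3 - <<'E'
from h import *
from bench import env
go(env,(-132,-20),.101)
E
```

```text
box [-128.7  -20.4] z 0.1002 phi 1.497 tilt [ 0.001  0.002 -1.   ] F [-14.54   0.3   44.31] t 3.8
tool shift to (-132, -20) 0.101 [ 0.0004 -0.0033 -0.0008] twist -0.16
```

The flap is flat: contact came at z 0.100 and the 44 N reaction shows the arm is stiff, so I ease off. Then I lift and go round to the left side of the shackle.

>>> jog_arm(rows=[1,0,0,-0.004,0,1,0,0,-0.03,0,1,0,0,-0.04,0,1,0.03,-0.01,-0.005,0,1,0.03,-0.01,0,0,1,0.015,-0.006,0,0,1,0,0,0,0])

```text
time_s: 4.5
tcp_pos: [0.4861, -0.0093, 0.181]
tool_rot: [0.733, 0.68, 0.001, -0.001]
wrist_force: [-0.2, -0.0, 0.7]
opening: 0.001
```

```bash
python3 - <<'E'
from h import *
from bench import env
go(env,(-155,52),.118)
c=env.read_camera("wrist"); np.savez("w2.npz",**c)
im=c["pixels"][80:330,180:430,::-1]
cv2.imwrite("pics/w2.png",cv2.convertScaleAbs(cv2.resize(im,(600,600),interpolation=cv2.INTER_CUBIC),alpha=1.4))
E
```

```text
box [-154.2   56.9] z 0.181 phi 1.495 tilt [-0.     0.003 -1.   ] F [-0.19 -0.02  0.74] t 4.5
tool shift to (-155, 52) 0.118 [-0.0051 -0.0007  0.063 ] twist -0.29
```

View pics/w2.png

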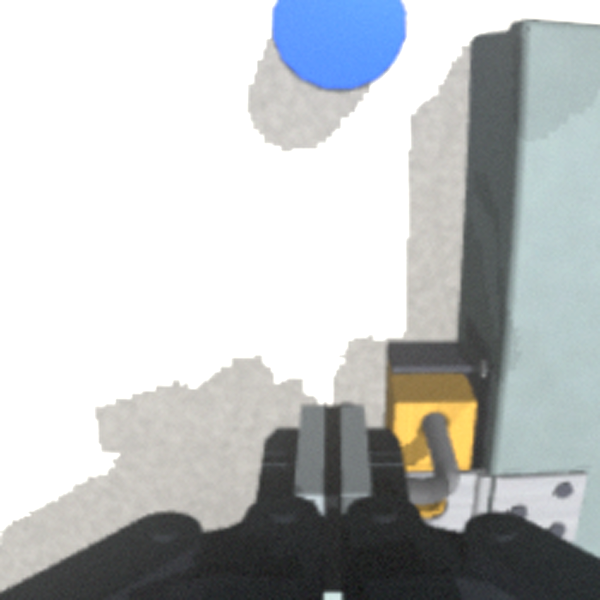

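The bow points away from the box at about (410,490) in the crop and the flap lies flat, with brass visible through the eye at (432,510). I lower the finger beside the toe and push it toward -y.

>>> jog_arm(rows=[1,-0.005,-0.001,0.03,0,1,0,0,0.03,0,1,0,0,0.002,0,1,-0.012,0,0,0,1,-0.012,0,0,0,1,-0.01,0,0,0,1,0,0,0,0])

```text
time_s: 5.25
tcp_pos: [0.4857, -0.0578, 0.119]
tool_rot: [0.736, 0.677, 0.002, 0.001]
wrist_force: [-1.7, 0.3, -1.0]
opening: -0.002
```

```bash
python3 - <<'E'
from h import *
from bench import env
go(env,(-155,10),.118)
c=env.read_camera("top"); np.savez("t3.npz",**c)
im=c["pixels"][190:270,310:410,::-1]
cv2.imwrite("pics/t3.png",cv2.convertScaleAbs(cv2.resize(im,(700,560),interpolation=cv2.INTER_CUBIC),alpha=1.6))
E
```

```text
box [-151.3    8.4] z 0.119 phi 1.487 tilt [ 0.004  0.001 -1.   ] F [-1.69  0.32 -1.02] t 5.25
tool shift to (-155, 10) 0.118 [ 0.0015 -0.0037  0.001 ] twist -0.74
```

>>> jog_arm(rows=[1,0,-0.015,0,0.3,1,0,-0.007,0,0.3,1,-0.012,0,0,0,1,-0.012,0.001,0,0,1,0,0,0,0])

```text
time_s: 5.8
tcp_pos: [0.4645, -0.0825, 0.1215]
tool_rot: [0.74, 0.673, 0.003, 0.004]
wrist_force: [1.0, -0.2, 0.0]
opening: 0.001
```

```bash
python3 - <<'E'
from h import *
from bench import env
go(env,(-145,-16),.118)
c=dict(np.load("w2.npz"))
p=np.array([.4861,-.0093,.181])
for h in (-.014,-.012,-.010,-.008,0,.008,.010,.012,.014):
    q=np.array(proj(c,np.r_[p[:2]+RB@np.array([h,.011]),p[2]],True)); print(h,((q-[180,80])*2.4).round(1))
c=env.read_camera("wrist"); np.savez("w3.npz",**c)
im=c["pixels"][120:320,220:420,::-1]
cv2.imwrite("pics/w3.png",cv2.convertScaleAbs(cv2.resize(im,(600,600),interpolation=cv2.INTER_CUBIC),alpha=1.4))
E
```

```text
box [-170.6  -17.7] z 0.1215 phi 1.476 tilt [ 0.01  -0.001 -1.   ] F [ 0.98 -0.23  0.05] t 5.8
tool shift to (-145, -16) 0.118 [0.0023 0.0256 0.0037] twist -1.36
-0.014 [264.3 393.5]
-0.012 [273.7 393.5]
-0.01 [283.1 393.5]
-0.008 [292.5 393.5]
0 [330.3 393.4]
0.008 [368.1 393.1]
0.01 [377.5 393. ]
0.012 [386.9 392.9]
0.014 [396.3 392.7]
```

View pics/w3.png

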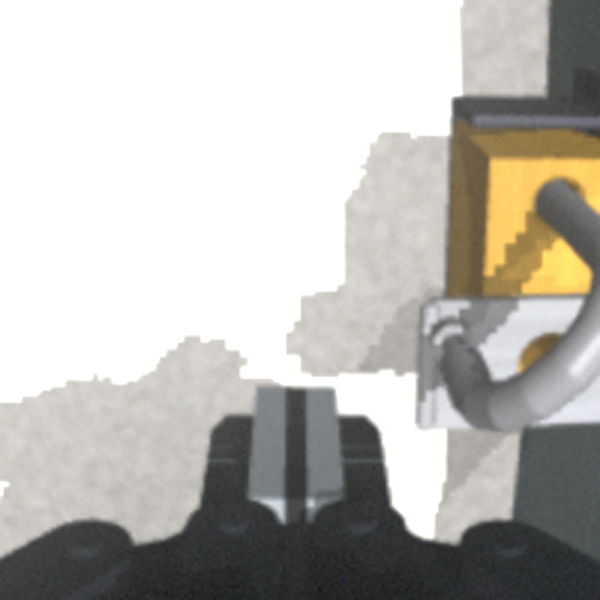

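The view shows the flap flat, the toe over the flap's front-left corner at (447,335), and the swing at about 0.7. The finger pad is 15 mm thick, so I push +x with it from the front.

>>> jog_arm(rows=[1,0.007,0,-0.012,-1.4,1,0,0.012,0,0,1,0,0.01,0,0,1,0,0.005,0,0,1,0,0,0,0])

```text
time_s: 6.35
tcp_pos: [0.4938, -0.077, 0.1348]
tool_rot: [0.73, 0.683, 0.002, 0.003]
wrist_force: [-0.5, -0.6, 0.6]
opening: 0.002
```

```bash
cat > look.py <<'E'
import sys
from h import *
from bench import env
n=sys.argv[1]; u0,v0,w=map(int,sys.argv[2:5])
go(env,(-133.5,-10),.134)
c=env.read_camera("wrist"); np.savez(n+".npz",**c)
im=c["pixels"][v0:v0+w,u0:u0+w,::-1]
cv2.imwrite(f"pics/{n}.png",cv2.convertScaleAbs(cv2.resize(im,(600,600),interpolation=cv2.INTER_CUBIC),alpha=1.4))
E
python3 look.py w4 250 120 180
```

```text
box [-141.9  -10.2] z 0.1348 phi 1.503 tilt [ 0.007 -0.002 -1.   ] F [-0.55 -0.56  0.64] t 6.35
tool shift to (-133.5, -10) 0.134 [0.0002 0.0083 0.0009] twist 0.2
```

>>> jog_arm(rows=[1,0,0.003,0,0,1,0,0.0025,0,0,1,0,0,0,0])

```text
time_s: 6.7
tcp_pos: [0.4991, -0.0768, 0.1344]
tool_rot: [0.73, 0.683, 0.002, 0.003]
wrist_force: [-0.6, -1.0, 0.8]
opening: -0.002
```

```bash
python3 look.py w5 250 120 180
```

```text
box [-136.5   -9.6] z 0.1344 phi 1.504 tilt [ 0.006 -0.002 -1.   ] F [-0.63 -0.99  0.8 ] t 6.7
tool shift to (-133.5, -10) 0.134 [-0.0004  0.003   0.0004] twist 0.24
```

View pics/w5.png

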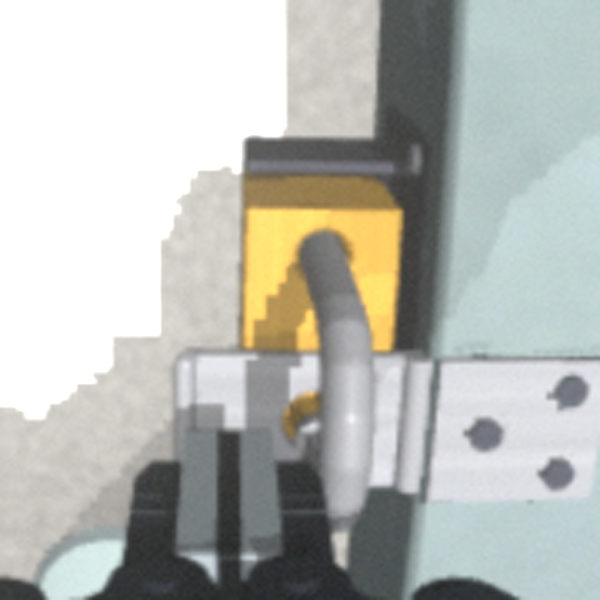

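The shackle now lies nearly parallel to the front, with the heel base at (325,248) and the bow from (348,340) to (345,515). I'll compare this with projections for several swings.

```bash
python3 - <<'E'
from h import *
c=dict(np.load("w5.npz")); k=600/180
P=lambda x,y,z:((np.array(proj(c,np.r_[C+RB@np.array([x,y])/1000,z/1000],True))-[250,120])*k).round(0).tolist()
print("brass FL,BL(y25)",P(-136,25,98),P(-108,25,98))
print("heel base",P(-122,16,98),"hasp FL,BL",P(-147,-2,101),P(-105,-2,101),"eye",P(-122,-16,101), "plate corner",P(-65,-2,105))
for s in (.4,.3,.2,.1,0,-.1,-.2):
    q=lambda r,z:P(-122-r*np.sin(s),16-r*np.cos(s),z)
    print(s,"bow top r=4,16,28:",q(4,144-3),q(16,144.5),q(28,141), "toe low",q(32,103))
# measured edges of shackle in image at some rows
g=cv2.cvtColor(c["pixels"],cv2.COLOR_RGB2GRAY)
im=c["pixels"][120:300,250:430,::-1]
E
```

```text
brass FL,BL(y25) [229.0, 203.0] [385.0, 203.0]
heel base [306.0, 251.0] hasp FL,BL [169.0, 350.0] [396.0, 349.0] eye [302.0, 418.0] plate corner [605.0, 355.0]
0.4 bow top r=4,16,28: [318.0, 364.0] [285.0, 445.0] [251.0, 498.0] toe low [237.0, 411.0]
0.3 bow top r=4,16,28: [320.0, 365.0] [295.0, 448.0] [268.0, 504.0] toe low [253.0, 416.0]
0.2 bow top r=4,16,28: [323.0, 366.0] [306.0, 450.0] [286.0, 507.0] toe low [269.0, 420.0]
0.1 bow top r=4,16,28: [326.0, 366.0] [316.0, 452.0] [304.0, 509.0] toe low [286.0, 422.0]
0 bow top r=4,16,28: [329.0, 366.0] [327.0, 452.0] [322.0, 510.0] toe low [303.0, 423.0]
-0.1 bow top r=4,16,28: [331.0, 366.0] [338.0, 451.0] [340.0, 509.0] toe low [320.0, 422.0]
-0.2 bow top r=4,16,28: [334.0, 366.0] [349.0, 450.0] [358.0, 506.0] toe low [337.0, 419.0]
```

The image has an offset of about +17 px (3 mm in box x). After correcting for it, the bow fits a swing of 0 ± 0.03. I withdraw and go above the crest.

>>> jog_arm(rows=[1,0,-0.012,0,0,1,0,-0.004,-0.02,0,1,0,0,-0.018,0,1,0.009,0.012,-0.002,0,1,0,0.012,0,0,1,0,0,0,0])

```text
time_s: 7.35
tcp_pos: [0.5056, -0.0656, 0.1745]
tool_rot: [0.73, 0.684, 0.002, 0.002]
wrist_force: [1.2, -0.2, -0.4]
opening: -0.002
```

```bash
sed -i 's/(-133.5,-10),.134/(-120,0),.153/; ' h.py look.py; python3 look.py w6 250 140 160; python3 - <<'E'
from h import *
c=dict(np.load("w6.npz"))
P=lambda x,y,z:((np.array(proj(c,np.r_[C+RB@np.array([x,y])/1000,z/1000],True))-[250,140])*3.75).round(0).tolist()
print("brass FL,BL(y25)",P(-136,25,98),P(-108,25,98),"heel base",P(-122,16,98),"eye",P(-122,-16,101))
for s in (.1,0,-.1):
    q=lambda r,z:P(-122-r*np.sin(s),16-r*np.cos(s),z)
    print(s,"bow top r=4,16,28:",q(4,141),q(16,144.5),q(28,141), "toe low",q(32,103))
E
```

```text
box [-130.9    2. ] z 0.1745 phi 1.506 tilt [ 0.006  0.    -1.   ] F [ 1.16 -0.16 -0.44] t 7.35
tool shift to (-120, 0) 0.153 [-0.0021  0.0107  0.0216] twist 0.34
brass FL,BL(y25) [227.0, 161.0] [371.0, 161.0] heel base [298.0, 205.0] eye [296.0, 360.0]
0.1 bow top r=4,16,28: [306.0, 305.0] [298.0, 381.0] [289.0, 435.0] toe low [281.0, 364.0]
0 bow top r=4,16,28: [309.0, 305.0] [308.0, 381.0] [305.0, 436.0] toe low [297.0, 364.0]
-0.1 bow top r=4,16,28: [311.0, 305.0] [318.0, 381.0] [322.0, 435.0] toe low [312.0, 364.0]
```

View pics/w6.png

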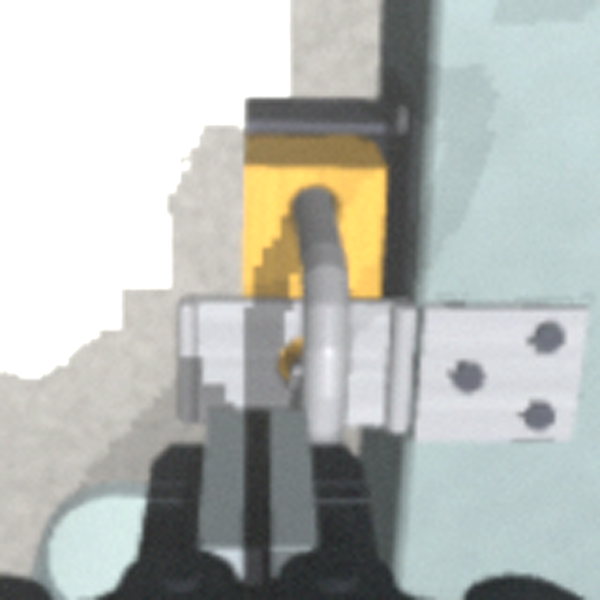

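The bow fits a swing of about -0.02 and stands over the eye. I'll position over the crest and descend.

>>> jog_arm(rows=[1,-0.002,0.011,0.005,0,1,0,0,0.01,0,1,0,0,0.004,0,1,0,0,0,0])

```text
time_s: 7.8
tcp_pos: [0.5148, -0.0681, 0.1507]
tool_rot: [0.729, 0.684, 0.001, -0.001]
wrist_force: [-0.0, 0.0, -0.9]
opening: -0.002
```

```bash
python3 - <<'E'
from h import *
from bench import env
go(env,(-119,0),.148)
E
```

```text
box [-121.5    0.2] z 0.1507 phi 1.506 tilt [-0.     0.002 -1.   ] F [-0.02  0.04 -0.93] t 7.8
tool shift to (-119, 0) 0.148 [-0.0002  0.0025  0.0027] twist 0.37
```

>>> jog_arm(rows=[1,0,0.002,0.001,0,1,0,0,0.001,0,1,0,0,0.001,0,1,0,0,0.001,0])

```text
time_s: 8.2
tcp_pos: [0.5167, -0.0683, 0.1466]
tool_rot: [0.73, 0.684, 0.0, -0.001]
wrist_force: [-1.5, -0.3, 1.7]
opening: -0.002
```

>>> jog_arm(rows=[1,0,0,0.0007,0,1,0,0,0.0007,0,1,0,0,0.0007,0,1,0,0,0.0007,0])

```text
time_s: 8.6
tcp_pos: [0.5167, -0.0683, 0.1444]
tool_rot: [0.73, 0.684, 0.0, -0.0]
wrist_force: [-0.9, 0.3, 1.7]
opening: -0.002
```

>>> jog_arm(rows=[1,0,0,0.0007,0,1,0,0,0.0007,0,1,0,0,0.0007,0,1,0,0,0.0007,0])

```text
time_s: 9.0
tcp_pos: [0.5167, -0.0683, 0.1414]
tool_rot: [0.73, 0.684, 0.0, -0.0]
wrist_force: [-1.6, 0.4, 2.4]
opening: 0.002
```

>>> jog_arm(rows=[1,0,0,0.0007,0,1,0,0,0.0007,0,1,0,0,0.0007,0,1,0,0,0.0007,0])

```text
time_s: 9.4
tcp_pos: [0.5168, -0.0683, 0.1386]
tool_rot: [0.73, 0.684, 0.0, -0.0]
wrist_force: [-2.1, 0.3, 6.0]
opening: -0.004
```

>>> jog_arm(rows=[1,0,0,0.0006,0,1,0,0,0.0006,0,1,0,0,0.0006,0])

```text
time_s: 9.7
tcp_pos: [0.517, -0.0683, 0.1381]
tool_rot: [0.73, 0.684, 0.0, 0.0]
wrist_force: [-3.3, 0.2, 8.6]
opening: 0.002
```

>>> jog_arm(rows=[1,0,0,0.0006,0,1,0,0,0.0006,0,1,0,0,0.0006,0])

```text
time_s: 10.0
tcp_pos: [0.517, -0.0683, 0.138]
tool_rot: [0.73, 0.684, -0.0, 0.0]
wrist_force: [-3.0, 1.4, 7.2]
opening: 0.001
```

The toe has met the pawl at about a 10 mm drop and the force is self-limited at about 8 N. I raise it gradually.

>>> jog_arm(rows=[1,0,0,0.0008,0,1,0,0,0.0008,0])

```text
time_s: 10.2
tcp_pos: [0.517, -0.0683, 0.1379]
tool_rot: [0.73, 0.684, -0.001, 0.001]
wrist_force: [-2.9, 0.3, 8.7]
opening: 0.003
```

>>> jog_arm(rows=[1,0,0,0.0009,0,1,0,0,0.0009,0])

```text
time_s: 10.4
tcp_pos: [0.5171, -0.0683, 0.1375]
tool_rot: [0.73, 0.684, -0.001, 0.001]
wrist_force: [-3.9, -0.2, 9.7]
opening: 0.004
```

>>> jog_arm(rows=[1,0,0,0.001,0,1,0,0,0.001,0])

```text
time_s: 10.6
tcp_pos: [0.5172, -0.0683, 0.1373]
tool_rot: [0.73, 0.684, -0.001, 0.002]
wrist_force: [-5.0, 0.1, 11.9]
opening: -0.003
```

>>> jog_arm(rows=[1,0,0,0.001,0,1,0,0,0.001,0])

```text
time_s: 10.8
tcp_pos: [0.5172, -0.0683, 0.1373]
tool_rot: [0.73, 0.684, -0.002, 0.002]
wrist_force: [-4.9, 0.5, 12.4]
opening: -0.004
```

>>> jog_arm(rows=[1,0,-0.0004,0.0011,0,1,0,-0.0004,0.0011,0])

```text
time_s: 11.0
tcp_pos: [0.5172, -0.0683, 0.1373]
tool_rot: [0.73, 0.684, -0.002, 0.003]
wrist_force: [-3.7, 0.5, 12.1]
opening: 0.0
```

>>> jog_arm(rows=[1,0,-0.0003,0.0011,0,1,0,-0.0002,0.0011,0])

```text
time_s: 11.2
tcp_pos: [0.5172, -0.0683, 0.1373]
tool_rot: [0.73, 0.684, -0.002, 0.004]
wrist_force: [-4.2, 0.7, 12.4]
opening: -0.003
```

>>> jog_arm(rows=[1,0,-0.0003,0.0012,0,1,0,-0.0003,0.0012,0])

```text
time_s: 11.4
tcp_pos: [0.5172, -0.0683, 0.1372]
tool_rot: [0.729, 0.684, -0.002, 0.005]
wrist_force: [-3.6, 0.4, 12.4]
opening: -0.002
```

>>> jog_arm(rows=[1,0,-0.0003,0.0012,0,1,0,-0.0003,0.0012,0])

```text
time_s: 11.6
tcp_pos: [0.5172, -0.0683, 0.1372]
tool_rot: [0.729, 0.684, -0.002, 0.006]
wrist_force: [-3.5, -0.3, 13.0]
opening: -0.002
```

>>> jog_arm(rows=[1,0,-0.0003,0.0013,0])

```text
time_s: 11.7
tcp_pos: [0.5172, -0.0683, 0.1371]
tool_rot: [0.729, 0.684, -0.002, 0.007]
wrist_force: [-3.4, -0.6, 13.9]
opening: -0.001
```

>>> jog_arm(rows=[1,0,-0.0003,0.0013,0])

```text
time_s: 11.8
tcp_pos: [0.5173, -0.0683, 0.1369]
tool_rot: [0.729, 0.684, -0.002, 0.007]
wrist_force: [-1.4, 0.1, 4.8]
opening: 0.001
```

>>> jog_arm(rows=[1,0,-0.0003,0.0013,0])

```text
time_s: 11.9
tcp_pos: [0.5174, -0.0684, 0.1363]
tool_rot: [0.729, 0.684, -0.002, 0.008]
wrist_force: [-0.9, -0.0, 7.8]
opening: -0.002
```

It is past the pawl's first resistance. I continue gently toward the click, expected near z 0.130.

>>> jog_arm(rows=[1,0,0,0.0009,0,1,0,0,0.0009,0])

```text
time_s: 12.1
tcp_pos: [0.5175, -0.0683, 0.1349]
tool_rot: [0.729, 0.684, -0.002, 0.008]
wrist_force: [-2.1, 0.3, 6.5]
opening: -0.002
```

>>> jog_arm(rows=[1,0,0,0.0009,0,1,0,0,0.0009,0])

```text
time_s: 12.3
tcp_pos: [0.5176, -0.0683, 0.1333]
tool_rot: [0.729, 0.684, -0.002, 0.008]
wrist_force: [-1.1, -0.0, 6.0]
opening: 0.002
```

>>> jog_arm(rows=[1,0,0,0.0009,0,1,0,0,0.0009,0])

```text
time_s: 12.5
tcp_pos: [0.5176, -0.0683, 0.1315]
tool_rot: [0.729, 0.684, -0.002, 0.008]
wrist_force: [-1.1, 1.1, 4.4]
opening: -0.002
```

>>> jog_arm(rows=[1,0,0,0.0007,0,1,0,0,0.0007,0])

```text
time_s: 12.7
tcp_pos: [0.5177, -0.0683, 0.1299]
tool_rot: [0.729, 0.684, -0.002, 0.008]
wrist_force: [-1.1, -0.1, 4.8]
opening: 0.0
```

>>> jog_arm(rows=[1,0,0,0.0007,0,1,0,0,0.0007,0])

```text
time_s: 12.9
tcp_pos: [0.5179, -0.0684, 0.1293]
tool_rot: [0.729, 0.684, -0.002, 0.009]
wrist_force: [-2.8, 0.8, 13.2]
opening: -0.0
```

>>> jog_arm(rows=[1,0,0,0.0007,0])

```text
time_s: 13.0
tcp_pos: [0.5179, -0.0684, 0.1293]
tool_rot: [0.729, 0.684, -0.002, 0.009]
wrist_force: [-4.3, 1.0, 13.1]
opening: 0.0
```

The force rises sharply at a drop of about 19 mm, which looks like the hard stop just past the click. I ease up to see whether the shackle stays down.

>>> jog_arm(rows=[1,0,0,-0.0015,0,1,0,0,-0.001,0,1,0,0,-0.001,0,1,0,0,-0.001,0])

```text
time_s: 13.4
tcp_pos: [0.5176, -0.0683, 0.1333]
tool_rot: [0.729, 0.684, -0.002, 0.008]
wrist_force: [-0.6, 0.2, -0.3]
opening: -0.001
```

>>> jog_arm(rows=[1,0,0,-0.02,0,1,0,0,-0.04,0,1,0,-0.02,-0.03,0,1,-0.03,-0.03,0,0,1,-0.03,0,0,0,1,0,0,0,0])

```text
time_s: 14.0
tcp_pos: [0.4619, -0.1244, 0.2256]
tool_rot: [0.728, 0.685, -0.002, 0.008]
wrist_force: [-0.7, -0.5, -0.5]
opening: -0.002
```

```bash
python3 - <<'E'
from h import *
from bench import env
go(env,(-119,0),.2)
ims=[]
for n,(u,v) in dict(scene=(210,165),top=(310,185)).items():
    c=env.read_camera(n); np.savez(n+"9.npz",**c)
    ims.append(cv2.resize(c["pixels"][v:v+90,u:u+80,::-1],(400,450),interpolation=cv2.INTER_CUBIC))
cv2.imwrite("pics/f.png",cv2.convertScaleAbs(np.hstack(ims),alpha=1.6))
a=dict(np.load("top0.npz"))["pixels"].astype(int);d=np.abs(a-c["pixels"].astype(int)).sum(2)
for n,(u,v) in dict(bottle=(293,242),beaker=(422,259),jar=(327,170)).items(): print(n,d[v-18:v+18,u-18:u+18].mean())
E
```

```text
box [-170.3  -59.7] z 0.2256 phi 1.51 tilt [ 0.008 -0.014 -1.   ] F [-0.69 -0.48 -0.49] t 14.0
tool shift to (-119, 0) 0.2 [0.0596 0.0516 0.0252] twist 0.56
bottle 49.25308641975309
beaker 195.72145061728395
jar 41.954475308641975
```

View pics/f.png

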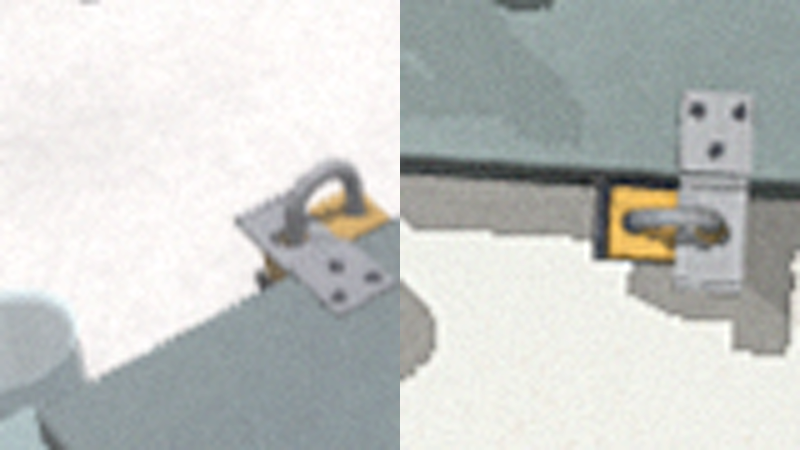

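Both views show the shackle down through the eye and the flap flat, with no force on the tool. The beaker's rim is unmoved in the scene view; its difference in the top view is the gripper covering it. I'm handing in.

```bash
python3 -c "
from bench import env
env.finish_job(); print(env.get_obs()['time_s'])"
```

```text
the job is handed in; nothing more can be done
the job is handed in; nothing more can be done
```

The reagent box is locked and the job is handed in. I folded the flap flat and swung the shackle to about -0.02 rad. Pressing on the crest, I met the pawl at a drop of about 10 mm, and the shackle stopped hard at about 19 mm. It took at most about 14 N, judging by the wrist readings.

**Last checks:**
- **Shackle:** after I eased off by 4 mm there was no force on the tool, so the shackle stayed down by itself. The scene and top views show it through the eye.
- **Flap:** both views show it lying flat over the padlock. I pressed it flat with about 44 N from the shut fingertips, more than needed.
- **Bottle, beaker and jar:** for the bottle and jar I only compared the top view with the start, which showed small differences. The top-view check on the beaker failed because the gripper most likely hid it, but its rim sat in the same place in the scene view.
- **Measurements that disagreed:** the wrist camera put the lock about 3 mm further along the box's x than the top camera did. I corrected for this before pressing.
- **Click:** I inferred it from the force pattern and the shackle staying down; nothing measures it directly.

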